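# Torque the strainer plug to the click

### The arm

A 6-joint arm with a two-finger parallel gripper is mounted at the origin on the work surface. World frame = base frame: x ahead of the robot, y to its left, z up, the work surface at z = 0. Lengths are in m, angles in rad, forces in N, time in s.
With the tool pointing down it reaches from about 0.35 to 0.775 m from the base axis. Payload 5.5 kg.
Tool frame: the origin (TCP) lies between the finger pads; the fingertips stand 19 mm ahead of it and the grasp point (between the pads) is the TCP; z points along the fingers, x is the direction in which the jaws open and shut, and the axes are right-handed (so a half turn about z gives the same grasp; the last joint's range is limited). The gripper opens to 85 mm and grips with 20 to 120 N. Pads are 22 mm wide; open, the fingers measure 114 mm over their backs; the gripper's body (76 mm by 85 mm) begins 54 mm behind the grasp point. The pads swing forward as they close: fully open they stand 13 mm farther back than shut.
Start: joints at [1.178, 0.313, 0.046, 1.304, 0, 1.431], TCP at [0.144, 0.557, 0.25] pointing down, gripper open.
Joint ranges: [-2.76, 2.76], [-0.86, 1.69], [-1.03, 1.26], [-2.2, 2.34], [-1.47, 1.5], [-3.14, 3.14]. Speed limits (rad/s): [2.57, 2.57, 3.14, 3.14, 3.14, 3.14].

### API

Orientations are given as a unit quaternion [w, x, y, z].
In Python, from workcell import env gives the robot as it stands. The module is installed in compiled form; this text tells all that it offers.
- The arm moves only by the tool carry_out, never from a script. Its argument "steps" is a list of rows, each a list of 7 numbers: the gripper command: -1 is shut, 1 is fully open, values between are in proportion, then the shift along the tool's x, y, z in m, then the turn, a rotation vector about the tool's x, y, z in rad. A call has 1 to 20 rows; each row shifts and turns the commanded pose from where the row before left it, along the tool's axes as they then stand; what a row does not reach is not made up. A row lasts 1/8 s, in which the tool goes at most 62.5 mm and 10.7 degrees, less where a joint would pass 70% of its speed; a pose out of reach is approached as far as the arm can. A call with a gripper value outside its range is refused whole. The fingers move at their own pace and stop on an object; "grip_force" is the grip in N (left out, the last holds). Time passes only in rows, so rows that do not move let the fingers close. It gives the time, the measured TCP pose, the force and the opening at its end, in the units of the state.
- env.get_state(): the state, without advancing time (a new reading comes with each control period).
- env.read_camera(name): name is "scene" or "top" or "wrist"; returns a dict with "color" (400x640x3 uint8, red, green, blue), "K" (3x3 intrinsics, pixels), "R" (3x3) and "t" (3): a world point X has camera coordinates R X + t. Camera axes: x right, y down, z forward; pixel columns grow to the right and rows downward; lengths in m; the calibration is good to about 2 mm. The wrist camera is an equidistant fisheye: a pixel r from the principal point sees the ray r / f radians off the axis. A picture is of the moment at which its call begins. There is no depth.
- env.hand_in(): hands the job in, once; it reports no verdict.
The state is a dict: "clock": time; "joint_pos": joint angles; "qvel": joint speeds; "tau": joint torques, N m; "tcp_pos": TCP position; "orientation": TCP orientation; "wrist_force": force on the tool from outside, world axes, zero at the start; "ft_torque": the same for the moment, N m; "finger_gap": finger opening in m.
Only numpy, scipy, OpenCV 4.12 (cv2) and the standard library are available. Lean on these libraries where they do the work, as an engineer would, in place of code of your own. Each camera call takes 0.05 s, during which the arm holds its last target. There are 200 camera calls.

### The job

Take the blue-handled break-over torque wrench from its stand, set its socket fully onto the square brass plug on the strainer's leaning branch, and tighten the plug clockwise until it seats and the wrench breaks over with its click; stop at once, long before the kink reaches its end stop. Then take the wrench off without loosening the plug and lay it back in its stand, socket on the round pad and handle in the red cradle, leaving the flask, the bottle and the bung undisturbed.

Things in the scene. Friction and masses are not known exactly. Their poses are not given: they have to be found in the camera images.
- strainer: Steel Y-strainer fixed to the bench: a level pipe 56 mm thick and 220 mm long on red feet, flanges 96 mm across at its ends, and a branch that leans 35 degrees from vertical towards -x and carries the brass plug. A gauge on a stem stands 100 mm along +x, top 213 mm high. Origin on the bench below the pipe; x along the pipe (80 mm of it towards -x, 140 towards +x), z up.
- plug_seat (a point): Brass plug in the branch's end: a flange 64 mm across, 10 mm thick, on a dark collar 84 mm across, with a square head 30 x 30 mm, 24 mm high. This point is on the plug's axis at the foot of the square head (the flange's upper face), about 153 mm above the bench. z points outwards along the axis, 35 degrees from vertical; x and y are square to the head's flats and turn with the plug.
- plug (a joint): turn of the plug in rad: grows as it is tightened (clockwise, looking down onto the plug); it starts between 0.1 and 0.85, runs against a light drag of about 0.3 N m, and seats hard at 1.2. It does not sink as it turns and turns back only if it is turned back.
- wrench_grip (a point): Torque wrench (193 mm, 0.5 kg), middle of its blue grip, half-way up: a bar 24 mm wide (y), 26 mm high (z), from 30 mm ahead of this point to 70 mm behind. x points along the handle to the head, z up out of its back, parallel to the socket's axis. The socket's axis is 95 mm ahead, the socket's mouth (looking to -z) 37 mm lower. Head drum 56 mm across, its top 18 mm higher. Balances about 40 mm ahead.
- wrench_socket (a point): Centre of the mouth of the wrench's socket; z points into the head (up in the stand). Square socket, 33 mm inside, 26 mm deep, flared to 45 mm over the first 8 mm, about 53 mm across outside; x and y are square to its walls; at kink 0, x is along the handle. The wrench starts at kink 0, resting in its stand. On the plug, fully home, this point lies at plug_seat.
- click (a joint): Kink of the handle against the head, rad, about the socket's axis: 0 rigid. With the plug seated and about 1.4 N m reached (if only pushed, some 15 N at the grip; part is felt as a moment in a firm grasp) it breaks over clockwise and the torque falls, to about 0.85 N m at 0.13. It has clicked at 0.06; end stop at 0.30; past 0.24 is over-tightened. It stays where it is left: do not reset it.
- stand_pad (a point): Wrench stand, grey plate 240 x 90 x 12 mm fixed to the bench, at the centre of the top of its round black rubber pad, 84 mm across, 24 mm above the bench, on which the socket's mouth rests. x points from the red cradle towards the pad, z up.
- stand_cradle (a point): red U-shaped cradle of the stand, at the centre of its floor, 48 mm above the bench and 145 mm behind the pad's centre; the handle's underside rests on it. It is 14 mm long (x), the gap between its cheeks is 38 mm (y), the cheeks end 74 mm above the bench.
- flask_mid (a point): bystander: amber glass flask 110 mm across, 195 mm high with a narrow neck and cork, half-way up; stands beside the strainer
- bottle_mid (a point): bystander: green bottle 64 mm across, 200 mm high, half-way up; stands beside the wrench stand
- bung_mid (a point): bystander: cork bung for a cask, 60 mm across, 60 mm high, half-way up; stands beside the strainer
Mind the look-alikes: they are no part of the job. There is more than one size of the strainer; the job needs the larger.

How it is judged:
On the way, in this order (a step that is already met when the one before it is completed fails the run):
1. the wrench's socket is fully on the plug's square head, not yet clicked (distance between wrench_socket and plug_seat below 0.01 m and angle between the z axis of wrench_socket and the z axis of plug_seat, either way round below 0.14 rad and value of joint click below 0.04 rad and value of joint plug below 1.1 rad), for 0.1 s.
2. with the socket on the plug, the plug is seated and the wrench has clicked (distance between wrench_socket and plug_seat below 0.012 m and value of joint plug above 1.17 rad and value of joint click above 0.06 rad), for 0.1 s.
At the end, for the whole second after the job is handed in: Plug seated (over 1.08 of 1.2 rad); kink 0.05 to 0.24 rad; wrench still in its stand, tilted under 7 degrees: socket down on the pad (8 mm), within 30 mm of its centre, grip within 20 mm of the stand's centre line and under 22 mm above the cradle's floor (value of joint plug above 1.08 rad and value of joint click between 0.05 and 0.24 rad and horizontal distance between wrench_socket and stand_pad below 0.03 m and z of wrench_socket in the frame of stand_pad below 0.008 m and z of wrench_grip in the frame of stand_cradle below 0.022 m and y of wrench_grip in the frame of stand_cradle between -0.02 and 0.02 m and angle between wrench_grip's own z axis and vertical below 0.12 rad); the robot touches nothing.
It fails at once if the plug is over-tightened: the kink passes 0.24 rad (value of joint click above 0.24 rad).
It fails at once if the wrench is kinked before the plug is seated (value of joint click above 0.05 rad and value of joint plug below 1.05 rad).
It fails at once if the flask, bottle or bung is moved more than 20 mm (distance of any of flask_mid, bottle_mid, bung_mid from where it was at the start of the episode above 0.02 m).
It also fails if it takes over 64 s, if anything falls off the work surface, if the arm or the gripper's body presses on something with over 40 N, if the wrist force passes 120 N, or if a joint passes its speed limit or range.

## Working session

There is one attempt and no reset: what is moved stays moved. The work goes in short steps, Python scripts to look and compute and a tool call to move; the robot and the scene stay as the last step left them, time stands still between calls to the robot, and variables do not carry over. Pictures are saved under pics/ and viewed, about 8 in all and at most 12, crops included, and the job is handed in when it is done.

Besides the shell and the picture viewer there is one more tool, called after "Request:" as name(argument=value, ...), one argument or row to a line, values as JSON. carry_out: Moves the arm, as the interface text tells. Its arguments: {"type":"object","properties":{"steps":{"type":"array","items":{"type":"array","items":{"type":"number"}}},"grip_force":{"type":"number"}},"required":["steps"]}

```bash
mkdir -p pics
cat > h.py <<'E'
import numpy as np, cv2
from workcell import env
from scipy.spatial.transform import Rotation as Rn
def save(name,fn):
    c=env.read_camera(name); cv2.imwrite('pics/'+fn+'.png',c['color'][:,:,::-1]); np.savez('pics/'+fn+'.npz',**{k:c[k] for k in('color','K','R','t')}); return c
def load(fn): return dict(np.load('pics/'+fn+'.npz'))
def ray(c,u,v,fish=False):
    K=c['K']; x=(u-K[0,2])/K[0,0]; y=(v-K[1,2])/K[1,1]
    if fish:
        r=np.hypot(x,y); d=np.array([np.sin(r)*x/max(r,1e-9),np.sin(r)*y/max(r,1e-9),np.cos(r)])
    else: d=np.array([x,y,1.]); d/=np.linalg.norm(d)
    return -c['R'].T@c['t'], c['R'].T@d
def onz(c,u,v,z,fish=False):
    o,d=ray(c,u,v,fish); return o+d*(z-o[2])/d[2]
def tri(rs):
    A=0;b=0
    for o,d in rs:
        P=np.eye(3)-np.outer(d,d);A=A+P;b=b+P@o
    p=np.linalg.solve(A,b); return p,[np.linalg.norm(np.cross(p-o,d)) for o,d in rs]
def proj(c,X,fish=False):
    p=c['R']@np.asarray(X)+c['t']
    if fish:
        th=np.arctan2(np.hypot(p[0],p[1]),p[2]);q=p[:2]/np.hypot(p[0],p[1])*th
    else: q=p[:2]/p[2]
    return np.array([c['K'][0,0]*q[0]+c['K'][0,2],c['K'][1,1]*q[1]+c['K'][1,2]])
def R(q): return Rn.from_quat(np.r_[q[1:],q[0]])
E
python3 - <<'E'
from h import *
a=save('scene','s0');b=save('top','t0');w=save('wrist','w0')
for c in(a,b,w): print(c['K'].tolist(),(-c['R'].T@c['t']).round(3),c['R'].round(3).tolist())
cv2.imwrite('pics/st.png',cv2.resize(np.vstack([a['color'],b['color']])[:,:,::-1],(480,600)))
print(env.get_state())
E
```

```text
[[477.0071671141333, 0.0, 315.58046995143735], [0.0, 477.0071671141333, 206.55732376803357], [0.0, 0.0, 1.0]] [ 1.196 -0.722  1.065] [[0.707, 0.707, 0.019], [0.507, -0.488, -0.711], [-0.494, 0.511, -0.703]]
[[496.57977165990314, 0.0, 306.08105171682763], [0.0, 496.57977165990314, 205.3963546579315], [0.0, 0.0, 1.0]] [3.660e-01 1.000e-03 1.311e+00] [[-0.023, -1.0, 0.017], [-0.989, 0.02, -0.146], [0.145, -0.02, -0.989]]
[[309.70691628693146, 0.0, 318.2721988973907], [0.0, 309.70691628693146, 196.52113250676655], [0.0, 0.0, 1.0]] [0.071 0.576 0.373] [[0.249, 0.968, -0.0], [0.925, -0.238, 0.296], [0.286, -0.074, -0.955]]
{'clock': 0.15, 'joint_pos': array([ 1.17843934e+00,  3.13818107e-01,  4.52808087e-02,  1.30356488e+00,
       -5.89306616e-06,  1.43120398e+00]), 'qvel': array([ 3.04589455e-04, -1.73858343e-03,  2.76017450e-03,  1.13453266e-04,
        3.40397220e-04, -8.05340782e-05]), 'tau': array([ 1.74946668e-03, -4.81067169e+01,  2.98813266e+01,  1.39573522e-02,
       -1.67407889e-04, -8.48803097e-06]), 'tcp_pos': array([0.14367905, 0.55642636, 0.24963596]), 'orientation': array([ 3.26656478e-04,  7.90595082e-01,  6.12338950e-01, -5.65344867e-04]), 'wrist_force': array([-0.51639598,  1.10890048,  0.99878618]), 'ft_torque': array([ 0.05993537, -0.01259187,  0.01197536]), 'finger_gap': 0.08525049583233914}
```

View pics/s0.png

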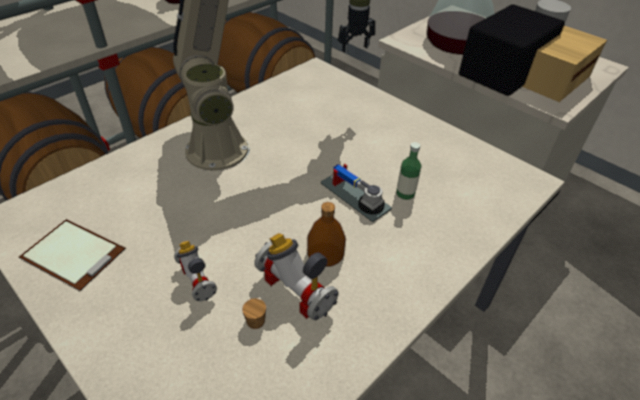

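View pics/t0.png

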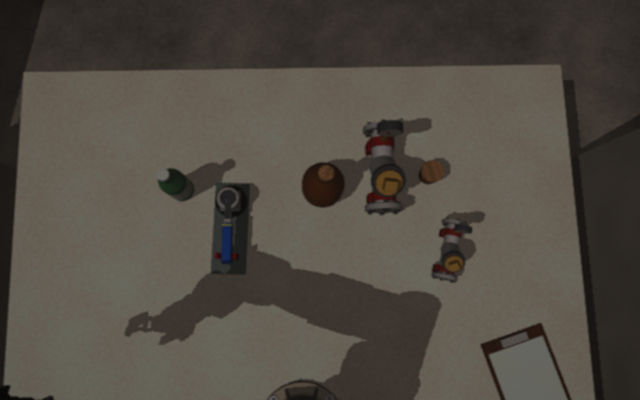

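The scene view shows the stand at about (360,190), the large strainer at (295,275), the flask at (326,235), the bung at (255,313) and the bottle at (410,175). The top view shows the wrench at (228,225) and the large strainer's plug at (388,181). I'll enlarge these.

Run:
```python
from h import *
a=load('s0')['color'];b=load('t0')['color']
def crop(i,x,y,w,h,s,W,H):
    return cv2.resize(i[y:y+h,x:x+w],(W,H),interpolation=cv2.INTER_CUBIC)
L=crop(b,205,175,60,100,5,300,500); S=crop(b,355,110,100,120,5,450,540)
im=np.zeros((540,750,3),np.uint8); im[:500,:300]=L; im[:,300:]=S
im=np.clip(im.astype(float)*1.8,0,255).astype(np.uint8)
cv2.imwrite('pics/cT.png',im[:,:,::-1])
A=crop(a,315,155,80,70,5,400,350);B=crop(a,250,195,100,130,4,400,520)
im=np.zeros((520,800,3),np.uint8);im[:350,:400]=A;im[:,400:]=B
cv2.imwrite('pics/cS.png',np.clip(im*1.3,0,255).astype(np.uint8)[:,:,::-1])
```

```text
(no output)
```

View pics/cT.png

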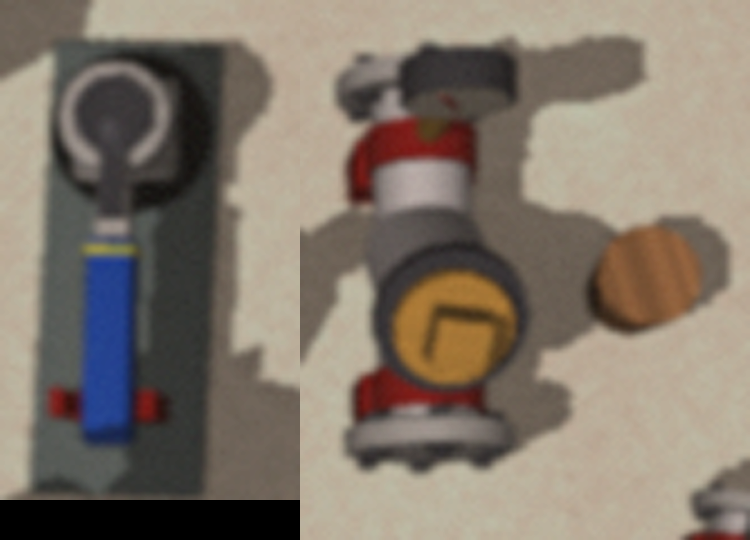

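View pics/cS.png

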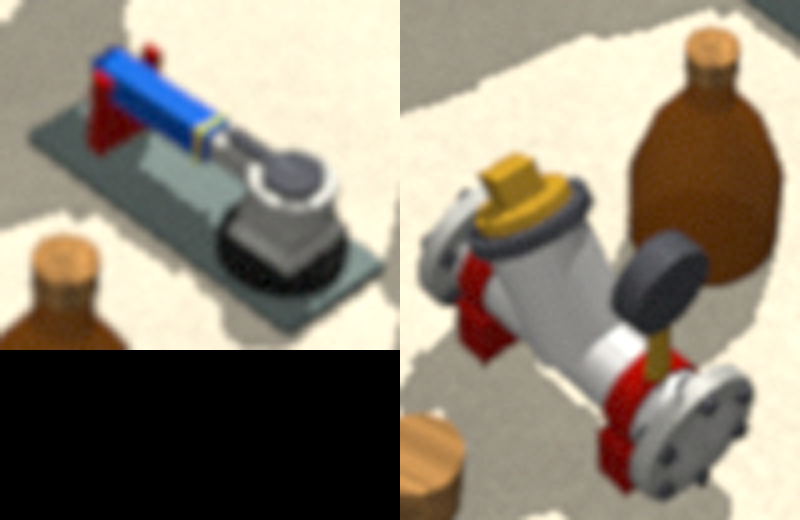

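Top crop: the grip runs from (227,224) to (227,261), the drum top is at (228,198), and the plug flange is centred at about (389,183) with its square head slightly rotated. Scene crop: the flange is at about (281,246), the head top at (277.5,239), and the grip ends at about (336,167) and (357,180).

Run:
```python
from h import *
a=load('s0');b=load('t0')
def T(n,s,t): p,e=tri([ray(a,*s),ray(b,*t)]); print(n,p.round(4),np.round(e,4))
T('flange',(281.3,246.3),(389,183))
T('drumtop',(315+290/5,155+175/5),(228,197.5))
T('gripback',(315+110/5,155+57/5),(226.6,261.5))
T('gripfront',(315+212/5,155+128/5),(227.2,224))
for n,uv,z in(('back',(226.6,261.5),.074),('front',(227.2,224),.074),('drum',(228,197.5),.079),('plateTL',(205+52/5,175+45/5),.012),('plateTR',(205+224/5,175+45/5),.012),('plateBL',(205+31/5,175+490/5),.012),('plateBR',(205+205/5,175+493/5),.012),('cradL',(205+55/5,175+400/5),.074),('cradR',(205+163/5,175+402/5),.074),('pad',(205+134/5,175+132/5),.024),('bung',(355+353/4.5,110+280/4.5),.06),('flaskcork',(326,172),.195),('flask',(323,185),.07),('bottle',(165,175),.2),('flanTL',(384,128),.05)):
  print(n,onz(b,*uv,z).round(4))
```

```text
flange [ 0.5899 -0.2197  0.1461] [0.0039 0.0039]
drumtop [0.5728 0.1728 0.0765] [0.0018 0.0018]
gripback [0.4143 0.1784 0.0711] [0.0036 0.0036]
gripfront [0.5067 0.1759 0.0706] [0.0021 0.0021]
back [0.4117 0.1753 0.074 ]
front [0.5049 0.1738 0.074 ]
drum [0.5711 0.1711 0.079 ]
plateTL [0.6192 0.2137 0.012 ]
plateTR [0.6174 0.1226 0.012 ]
plateBL [0.3853 0.2237 0.012 ]
plateBR [0.3817 0.134  0.012 ]
cradL [0.4283 0.2015 0.074 ]
cradR [0.4261 0.1482 0.074 ]
pad [0.5697 0.1688 0.024 ]
bung [ 0.6297 -0.3558  0.06  ]
flaskcork [ 0.6066 -0.0694  0.195 ]
flask [ 0.5999 -0.0687  0.07  ]
bottle [0.6057 0.2972 0.2   ]
flanTL [ 0.7532 -0.2349  0.05  ]
```

```bash
cat >> h.py <<'E'
def down(a):  # tool down, tool x at world angle a (deg)
    a=np.radians(a);return np.array([[np.cos(a),np.sin(a),0],[np.sin(a),-np.cos(a),0],[0,0,-1.]])
def rows(p0,R0,p1,R1,N):
    w=Rn.from_matrix(R0.T@R1).as_rotvec()/N; M=sum(Rn.from_rotvec(w*i).as_matrix() for i in range(N))
    d=np.linalg.solve(M,R0.T@(np.asarray(p1)-p0)); print(N,'rows',d.round(5).tolist(),w.round(5).tolist(),'per row mm',round(1e3*np.linalg.norm(d),1),'deg',round(np.degrees(np.linalg.norm(w)),2))
def cur():
    s=env.get_state(); return s['tcp_pos'],R(s['orientation']).as_matrix()
E
python3 - <<'E'
from h import *
p0=np.array([.1437,.5564,.25]);R0=R(np.array([0,.7906,.6123,0])).as_matrix()
rows(p0,R0,[.42,.176,.26],down(88.3),12)
c,s=np.cos(np.radians(35)),np.sin(np.radians(35))
Rt=np.array([[0,c,s],[1,0,0],[0,s,-c]]) # tool x=+y, z=(s,0,-c)
rows(np.array([.42,.176,.26]),down(88.3),np.array([.585,-.22,.15])-.17*Rt[:,2]-.03*Rt[:,1],Rt,12)
E
```

```text
12 rows [-0.02795, 0.02758, -0.00083] [0.0, 0.0, -0.0186] per row mm 39.3 deg 1.07
12 rows [-0.03294, 0.0043, 0.00012] [-0.0509, 0.00076, -0.0024] per row mm 33.2 deg 2.92
```

Request:
carry_out(
  steps=[
    [1, -0.028, 0.0276, -0.0008, 0, 0, -0.0186],
    [1, -0.028, 0.0276, -0.0008, 0, 0, -0.0186],
    [1, -0.028, 0.0276, -0.0008, 0, 0, -0.0186],
    [1, -0.028, 0.0276, -0.0008, 0, 0, -0.0186],
    [1, -0.028, 0.0276, -0.0008, 0, 0, -0.0186],
    [1, -0.028, 0.0276, -0.0008, 0, 0, -0.0186],
    [1, -0.028, 0.0276, -0.0008, 0, 0, -0.0186],
    [1, -0.028, 0.0276, -0.0008, 0, 0, -0.0186],
    [1, -0.028, 0.0276, -0.0008, 0, 0, -0.0186],
    [1, -0.028, 0.0276, -0.0008, 0, 0, -0.0186],
    [1, -0.028, 0.0276, -0.0008, 0, 0, -0.0186],
    [1, -0.028, 0.0276, -0.0008, 0, 0, -0.0186],
    [1, 0, 0, 0, 0, 0, 0],
    [1, 0, 0, 0, 0, 0, 0],
  ],
)

```text
clock: 1.9
tcp_pos: [0.4199, 0.1757, 0.2596]
orientation: [-0.0, 0.718, 0.696, -0.0]
wrist_force: [0.0, 0.5, 0.8]
finger_gap: 0.0854
```

Run:
```python
from h import *
c=save('wrist','w1'); s=env.get_state(); print(s['joint_pos'].round(3),s['tcp_pos'],s['orientation'].round(4),s['clock'])
```

```text
[ 0.22   0.079 -0.223  1.27   0.     0.249] [0.41966759 0.17598227 0.25968152] [-4.000e-04  7.174e-01  6.967e-01 -3.000e-04] 1.95
```

Request:
carry_out(
  steps=[
    [1, -0.033, 0.0043, 0.0001, -0.0509, 0.0008, -0.0024],
    [1, -0.033, 0.0043, 0.0001, -0.0509, 0.0008, -0.0024],
    [1, -0.033, 0.0043, 0.0001, -0.0509, 0.0008, -0.0024],
    [1, -0.033, 0.0043, 0.0001, -0.0509, 0.0008, -0.0024],
    [1, -0.033, 0.0043, 0.0001, -0.0509, 0.0008, -0.0024],
    [1, -0.033, 0.0043, 0.0001, -0.0509, 0.0008, -0.0024],
    [1, -0.033, 0.0043, 0.0001, -0.0509, 0.0008, -0.0024],
    [1, -0.033, 0.0043, 0.0001, -0.0509, 0.0008, -0.0024],
    [1, -0.033, 0.0043, 0.0001, -0.0509, 0.0008, -0.0024],
    [1, -0.033, 0.0043, 0.0001, -0.0509, 0.0008, -0.0024],
    [1, -0.033, 0.0043, 0.0001, -0.0509, 0.0008, -0.0024],
    [1, -0.033, 0.0043, 0.0001, -0.0509, 0.0008, -0.0024],
    [1, 0, 0, 0, 0, 0, 0],
    [1, 0, 0, 0, 0, 0, 0],
  ],
)

```text
clock: 3.7
tcp_pos: [0.463, -0.2198, 0.2718]
orientation: [0.212, 0.674, 0.675, 0.213]
wrist_force: [-1.0, 0.6, 0.3]
finger_gap: 0.0854
```

Run:
```python
from h import *
c=save('wrist','w2'); s=env.get_state(); print(s['joint_pos'].round(3),s['tcp_pos'],s['orientation'].round(4),s['clock'])
a=load('w1')['color'];b=c['color']
im=np.zeros((600,800,3),np.uint8); im[:,:400]=cv2.resize(a[0:400,187:453],(400,600),interpolation=3); im[:,400:]=cv2.resize(b[0:400,187:453],(400,600),interpolation=3)
cv2.imwrite('pics/ww.png',np.clip(im*1.4,0,255).astype(np.uint8)[:,:,::-1])
```

```text
[-0.846 -0.177 -0.59   0.724  0.445 -0.748] [ 0.46318899 -0.21958233  0.27192449] [0.2118 0.6739 0.675  0.2131] 3.75
```

View pics/ww.png

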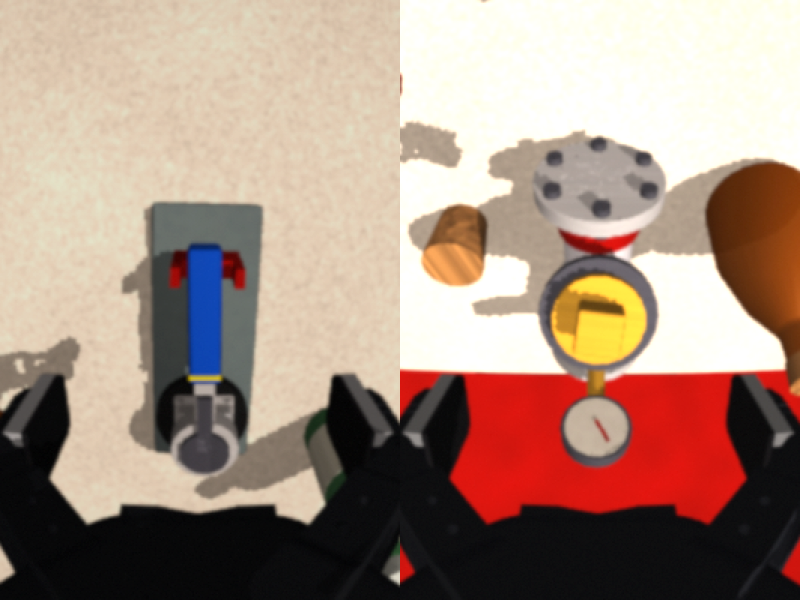

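The wrist views show the wrench lying straight in its stand (left, blue grip at (205,245)-(205,378)). The right one looks nearly along the plug axis, with the square at about (600,330). I'll take a second wrist view of the plug, offset sideways.

Request:
carry_out(
  steps=[
    [1, 0.03, -0.015, 0.01, 0, 0, 0],
    [1, 0.03, -0.015, 0.01, 0, 0, 0],
    [1, 0.02, -0.01, 0.01, 0, 0, 0],
    [1, 0, 0, 0, 0, 0, 0],
    [1, 0, 0, 0, 0, 0, 0],
  ],
)

```text
clock: 4.38
tcp_pos: [0.4484, -0.141, 0.2257]
orientation: [0.213, 0.674, 0.675, 0.213]
wrist_force: [0.1, 0.3, 0.7]
finger_gap: 0.0855
```

Run:
```python
from h import *
c=save('wrist','w3'); s=env.get_state(); print(s['tcp_pos'],s['clock'])
P=[.588,-.22,.155]
b=load('w2')
im=np.zeros((400,800,3),np.uint8)
for i,k in enumerate((b,c)):
    u=proj(k,P,True); x0,y0=[int(round(v))-40 for v in u]; print(x0,y0)
    im[:,400*i:400*i+400]=cv2.resize(k['color'][y0:y0+80,x0:x0+80],(400,400),interpolation=cv2.INTER_CUBIC)
cv2.imwrite('pics/pl.png',im[:,:,::-1])
```

```text
[ 0.44847502 -0.14153682  0.22589185] 4.425
277 176
197 222
```

View pics/pl.png

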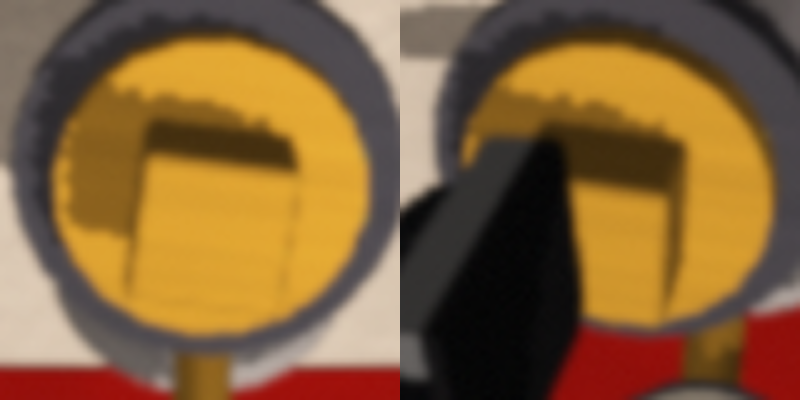

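The left crop shows the head's top-face corners at (146,153) and (298,170), with the foot edge at (152,120)-(292,138). The right crop shows the top corner at (668,192) and the foot corner at (683,145), with one finger hiding the left part. I'll fit a plug model to these.

```bash
cat > fit.py <<'E'
from h import *
from scipy.optimize import least_squares
c2,c3,t0,s0=load('w2'),load('w3'),load('t0'),load('s0')
f2=lambda x,y:np.array([277+(x+.5)/5-.5,176+(y+.5)/5-.5]); f3=lambda x,y:np.array([197+(x+.5)/5-.5,222+(y+.5)/5-.5])
def frame(yaw,ang,tilt=35):
    return (Rn.from_euler('z',yaw)*Rn.from_euler('y',-tilt,degrees=True)*Rn.from_euler('z',ang)).as_matrix()
h=.015
A,B,C,D=[np.array(v) for v in((-h,h,.024),(-h,-h,.024),(h,-h,.024),(h,h,.024))]
f=np.array([1,1,0])
def line(c,P,Q,px,fish=True):
    a,b=proj(c,P,fish),proj(c,Q,fish);n=np.array([-(b-a)[1],(b-a)[0]]);n/=np.linalg.norm(n);return (px-a)@n
def circ(c,p,F,px,r=.032,fish=True):
    o,d=ray(c,*px,fish); n=F[:,2]; X=o+d*((p-o)@n)/(d@n); return (np.linalg.norm(X-p)-r)*1000*1.3
def res(q):
    p=q[:3];F=frame(q[3],q[4]); W=lambda v:p+F@v; r=[]
    for c,v,px in((c2,A,f2(146,154)),(c2,B,f2(298,171)),(c2,B*f,f2(291,138)),(c2,A*f,f2(151,121)),(c3,B,f3(268,192)),(c3,B*f,f3(283,145))): r+=list(proj(c,W(v),True)-px)
    r.append(line(c2,W(A),W(D),f2(127,285))); r.append(line(c2,W(B),W(C),f2(286,300))); r.append(line(c3,W(B),W(C),f3(262,315)))
    for px in((52,180),(370,180),(210,37),(206,338)): r.append(circ(c2,p,F,f2(*px)))
    for px in((373,190),(190,40),(330,100)): r.append(circ(c3,p,F,f3(*px)))
    r+=list(.5*(proj(t0,p)-[389,183]))+list(.5*(proj(s0,p)-[281.3,246.3]))
    return np.array(r)
if __name__=='__main__':
    s=least_squares(res,[.588,-.22,.15,0,0],loss='soft_l1'); print(s.x.round(4),np.degrees(s.x[3:]).round(2)); print(res(s.x).round(1))
    o=proj(t0,s.x[:3]),proj(s0,s.x[:3]); print(o)
    J=s.jac; print('sd',(np.sqrt(np.diag(np.linalg.inv(J.T@J)))*.7).round(4))
E
python3 fit.py
```

```text
[ 0.5925 -0.2197  0.1479  0.1469 -2.0168] [   8.42 -115.56]
[ 19.1  33.4  -0.9   3.    1.1   1.4  19.5  30.2  -0.3   2.6   3.4   0.
  -0.6 -22.  -20.9  -0.6   2.9  -0.4   3.6   1.6  -1.4   0.7  -0.6  -1.1
  -0.4   0.1]
(array([387.7940267 , 180.75160125]), array([280.41779261, 246.41805383]))
sd [0.0018 0.0005 0.0013 0.0455 0.058 ]
```

```bash
sed -i 's/((-h,h,.024),(-h,-h,.024),(h,-h,.024),(h,h,.024))/((-h,-h,.024),(-h,h,.024),(h,h,.024),(h,-h,.024))/' fit.py; python3 fit.py
```

```text
[ 0.5887 -0.2182  0.1524 -0.0158 -0.1086] [-0.91 -6.22]
[-0.9 -0.   1.   0.2  0.7 -1.3 -1.2 -1.3 -0.   0.7  1.6 -1.9 -0.  -0.5
  0.5  0.2  0.4  0.7  0.6  0.2  1.2  0.6 -0.7 -0.5 -0.8 -1.1]
(array([387.58147318, 181.96678123]), array([279.78724056, 244.10809281]))
sd [0.0013 0.0003 0.0009 0.0318 0.0278]
```

Run:
```python
from fit import *
for z in(.05,.06,.07): print('nearflange',onz(c2,319.7,116.7,z,True).round(4))
for z in(.18,.19,.2): print('gauge',onz(c2,317.7,284.7,z,True).round(4))
# top: near flange rim centre S(430,432)->; gauge S(459,75)
for z in(.05,.06): print('nf top',onz(t0,355+130/4.5,110+432/4.5,z+.048).round(4))
for z in(.18,.19): print('g top',onz(t0,355+159/4.5,110+75/4.5,z).round(4))
# wrench from w1 (1.5x, off 187,0)
w=load('w1'); g=lambda x,y:(187+x/1.5,y/1.5)
for n,px,z in(('back',(205,247),.074),('frontband',(205,380),.074),('drum',(204,450),.079),('cradL',(176,268),.074),('cradR',(240,268),.074),('pBL',(155,205),.012),('pBR',(262,207),.012),('bot',(0,0),.2)): print(n,onz(w,*g(*px),z,True).round(4))
for n,px,tp in(('back',(205,247),(226.6,261.5)),('front',(205,380),(227.2,224))):
    p,e=tri([ray(w,*g(*px),True),ray(t0,*tp)]); print(n,p.round(4),np.round(e,4))
```

```text
nearflange [ 0.545  -0.2168  0.05  ]
nearflange [ 0.5374 -0.217   0.06  ]
nearflange [ 0.5297 -0.2171  0.07  ]
gauge [ 0.7111 -0.2193  0.18  ]
gauge [ 0.6858 -0.2193  0.19  ]
gauge [ 0.6604 -0.2194  0.2   ]
nf top [ 0.5388 -0.2165  0.098 ]
nf top [ 0.5373 -0.2147  0.108 ]
g top [ 0.7163 -0.2258  0.18  ]
g top [ 0.7132 -0.2238  0.19  ]
back [0.407  0.1823 0.074 ]
frontband [0.5076 0.1799 0.074 ]
drum [0.569  0.1777 0.079 ]
cradL [0.4211 0.1621 0.074 ]
cradR [0.4223 0.2061 0.074 ]
pBL [0.3836 0.1441 0.012 ]
pBR [0.3875 0.23   0.012 ]
bot [0.2712 0.0988 0.2   ]
back [0.4139 0.1819 0.035 ] [0.0013 0.0013]
front [0.5058 0.1769 0.075 ] [0.0033 0.0033]
```

Run:
```python
from h import *
p,r=cur()
a=np.array([.44,.02,.25]);rows(p,r,a,down(88.4),6)
b=np.array([.478,.179,.11]);rows(a,down(88.4),b,down(88.4),6)
print(R(env.get_state()['orientation']).as_matrix().round(3))
```

```text
6 rows [0.02692, -0.00021, -0.00441] [0.10207, -0.00133, 0.00472] per row mm 27.3 deg 5.86
6 rows [0.02667, 0.00559, 0.02333] [0.0, 0.0, 0.0] per row mm 35.9 deg 0.0
[[-0.001  0.818  0.575]
 [ 1.     0.001 -0.   ]
 [-0.001  0.575 -0.818]]
```

Request:
carry_out(
  steps=[
    [1, 0.0269, -0.0002, -0.0044, 0.1021, -0.0013, 0.0047],
    [1, 0.0269, -0.0002, -0.0044, 0.1021, -0.0013, 0.0047],
    [1, 0.0269, -0.0002, -0.0044, 0.1021, -0.0013, 0.0047],
    [1, 0.0269, -0.0002, -0.0044, 0.1021, -0.0013, 0.0047],
    [1, 0.0269, -0.0002, -0.0044, 0.1021, -0.0013, 0.0047],
    [1, 0.0269, -0.0002, -0.0044, 0.1021, -0.0013, 0.0047],
    [1, 0.0267, 0.0056, 0.0233, 0, 0, 0],
    [1, 0.0267, 0.0056, 0.0233, 0, 0, 0],
    [1, 0.0267, 0.0056, 0.0233, 0, 0, 0],
    [1, 0.0267, 0.0056, 0.0233, 0, 0, 0],
    [1, 0.0267, 0.0056, 0.0233, 0, 0, 0],
    [1, 0.0267, 0.0056, 0.0233, 0, 0, 0],
    [1, 0, 0, 0, 0, 0, 0],
    [1, 0, 0, 0, 0, 0, 0],
  ],
)

```text
clock: 6.18
tcp_pos: [0.478, 0.1793, 0.1098]
orientation: [-0.001, 0.717, 0.697, 0.0]
wrist_force: [-0.8, 0.2, -0.3]
finger_gap: 0.0855
```

Run:
```python
from h import *
c=save('wrist','w4'); s=env.get_state(); print(s['tcp_pos'],s['clock'],s['orientation'])
im=cv2.resize(c['color'][120:380,160:480],(800,650))[:600]
cv2.imwrite('pics/w4c.png',np.clip(im*1.4,0,255).astype(np.uint8)[:,:,::-1])
r=cur()
for q in((.407,.181,.074),(.478,.179,.074),(.573,.177,.079)): print(proj(c,q,True), (proj(c,q,True)-[160,120])*2.5)
```

```text
[0.4781221  0.17915397 0.11018064] 6.225 [-8.00630404e-04  7.17424159e-01  6.96636063e-01  3.61056405e-04]
[316.59824967 110.93385247] [391.49562417 -22.66536882]
[316.75207159 239.32510724] [391.88017897 298.31276809]
[318.01093448 361.39534962] [395.02733619 603.48837406]
```

View pics/w4c.png

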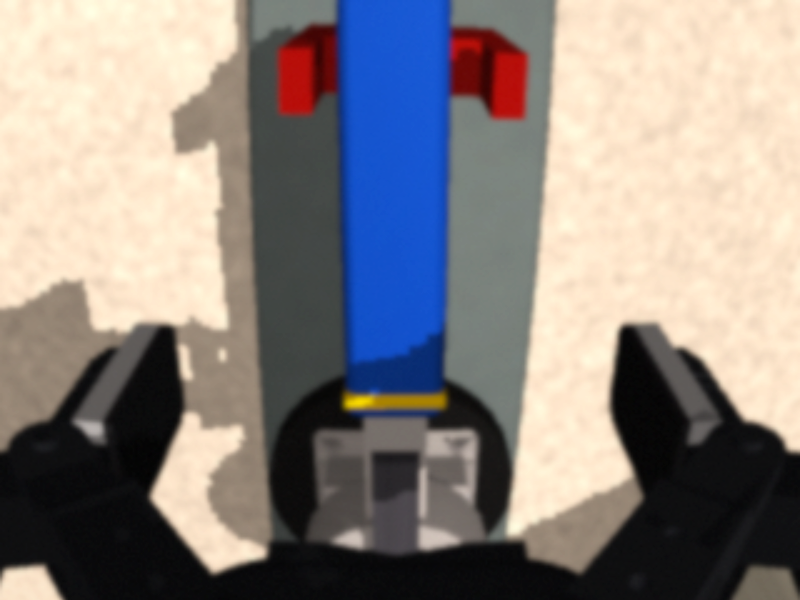

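The grip is centred between the fingers (centre about x=396 of 800) and the grip's front end is at (395,412). I'll descend and close.

Request:
carry_out(
  steps=[
    [1, 0, 0, 0.01, 0, 0, 0],
    [1, 0, 0, 0.01, 0, 0, 0],
    [1, 0, 0, 0.01, 0, 0, 0],
    [1, 0, 0, 0.01, 0, 0, 0],
    [1, 0, 0, 0.008, 0, 0, 0],
    [1, 0, 0, 0, 0, 0, 0],
    [-1, 0, 0, 0, 0, 0, 0],
    [-1, 0, 0, 0, 0, 0, 0],
    [-1, 0, 0, 0, 0, 0, 0],
    [-1, 0, 0, 0, 0, 0, 0],
    [-1, 0, 0, 0, 0, 0, 0],
    [-1, 0, 0, 0, 0, 0, 0],
    [-1, 0, 0, 0, 0, 0, 0],
  ],
  grip_force=100,
)

```text
clock: 7.85
tcp_pos: [0.4775, 0.1798, 0.0619]
orientation: [-0.001, 0.717, 0.697, 0.0]
wrist_force: [-0.2, -0.6, 5.8]
finger_gap: 0.0225
```

Run:
```python
from h import *
c=load('w4')
for px in((395,412),(394,402)):print(onz(c,160+px[0]/2.5,120+px[1]/2.5,.074,True))
for px in((340,20),(449,20),(346,390),(446,390)):print(onz(c,160+px[0]/2.5,120+px[1]/2.5,.074,True))
s=env.get_state(); print(s['tcp_pos'],s['clock'],s['finger_gap'],s['wrist_force'])
```

```text
[0.50893317 0.17882991 0.074     ]
[0.50598733 0.17867138 0.074     ]
[0.41546111 0.17016952 0.074     ]
[0.4160992  0.19256177 0.074     ]
[0.5022558  0.16723152 0.074     ]
[0.50297855 0.19127438 0.074     ]
[0.47751999 0.17984855 0.06193117] 7.85 0.022497226048209036 [-0.19372583 -0.60693163  5.76319985]
```

```bash
cat >> h.py <<'E'
SEAT=np.array([.5887,-.2182,.1524])
def plugF(ang=-6.1,yaw=-1.,tilt=35):
    return (Rn.from_euler('z',yaw,degrees=True)*Rn.from_euler('y',-tilt,degrees=True)*Rn.from_euler('z',ang,degrees=True)).as_matrix()
SOCK=np.array([0,.0955,.038])
def onplug(h,ang=-6.1,seat=SEAT,tilt=35):
    F=plugF(ang,tilt=tilt); Rt=np.c_[-F[:,0],F[:,1],-F[:,2]]
    return seat+h*F[:,2]-Rt@SOCK,Rt
E
python3 - <<'E'
from h import *
p,r=np.array([.4778,.179,.062]),down(88.4)
w1=np.array([.40,.17,.25])
print(r.T@(w1-p-[0,0,.08]))
pa,Ra=onplug(.06); p0,_=onplug(0); print(pa,p0)
w2=np.array([.43,-.31,.29]); rows(w1,r,w2,Ra,14)
print(Ra.T@(pa-w2))
E
```

```text
[-0.01116879 -0.07751837 -0.108     ]
[ 0.52252913 -0.31201872  0.22685612] [ 0.55693848 -0.31261934  0.177707  ]
14 rows [-0.03166, -0.02034, 0.00355] [-0.03567, -0.03172, -0.10179] per row mm 37.8 deg 6.44
[-0.0394136   0.00380624  0.10480909]
```

Request:
carry_out(
  steps=[
    [-1, 0, 0, -0.005, 0, 0, 0],
    [-1, 0, 0, -0.015, 0, 0, 0],
    [-1, 0, 0, -0.02, 0, 0, 0],
    [-1, 0, 0, -0.02, 0, 0, 0],
    [-1, 0, 0, -0.02, 0, 0, 0],
    [-1, -0.0028, -0.0194, -0.027, 0, 0, 0],
    [-1, -0.0028, -0.0194, -0.027, 0, 0, 0],
    [-1, -0.0028, -0.0194, -0.027, 0, 0, 0],
    [-1, -0.0028, -0.0194, -0.027, 0, 0, 0],
    [-1, 0, 0, 0, 0, 0, 0],
    [-1, 0, 0, 0, 0, 0, 0],
  ],
)

```text
clock: 9.22
tcp_pos: [0.3997, 0.1706, 0.2492]
orientation: [-0.001, 0.717, 0.697, 0.0]
wrist_force: [0.4, -0.0, -5.0]
finger_gap: 0.0224
```

Run:
```python
from h import *
s=env.get_state(); print({k:np.round(s[k],4) for k in('tcp_pos','orientation','wrist_force','ft_torque','finger_gap','clock')})
c=save('wrist','w5')
cv2.imwrite('pics/w5c.png',cv2.resize(c['color'][40:390,180:460],(640,800))[:600,:,::-1])
```

```text
{'tcp_pos': array([0.3997, 0.1706, 0.2492]), 'orientation': array([-0.0011,  0.7171,  0.697 ,  0.    ]), 'wrist_force': array([ 0.4446, -0.0476, -5.0179]), 'ft_torque': array([ 0.0244,  0.2712, -0.0466]), 'finger_gap': np.float64(0.0224), 'clock': np.float64(9.225)}
```

View pics/w5c.png

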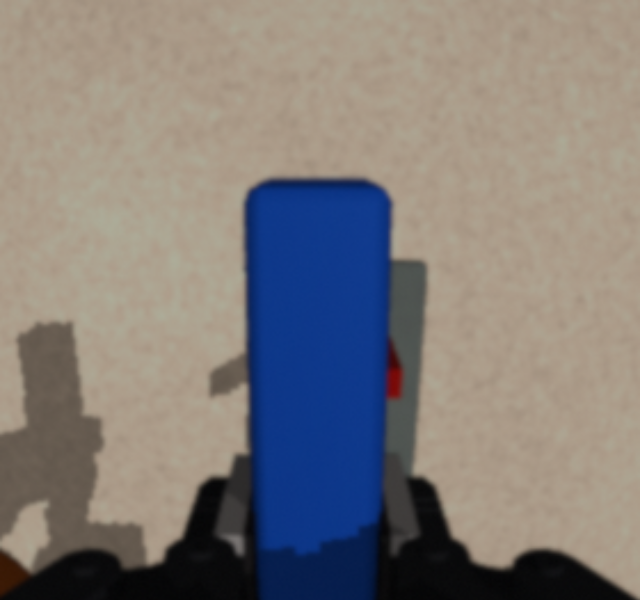

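The wrench is held straight, with the handle's back end at (318,182) in the crop; the load is 5 N, which matches its weight. I'll move to the plug standoff.

Run:
```python
from h import *
c=load('w5');p,r=cur()
sc=280/640
for px in((318,182),(248,210),(391,210)):
    X=onz(c,180+px[0]*sc,40+px[1]*350/800,p[2]+.012,True); print((r.T@(X-p)).round(4))
```

```text
[ 0.0008 -0.0689 -0.0118]
[-0.0103 -0.0645 -0.0118]
[ 0.0124 -0.0645 -0.0118]
```

Request:
carry_out(
  steps=[
    [-1, -0.0317, -0.0203, 0.0035, -0.0357, -0.0317, -0.1018],
    [-1, -0.0317, -0.0203, 0.0035, -0.0357, -0.0317, -0.1018],
    [-1, -0.0317, -0.0203, 0.0035, -0.0357, -0.0317, -0.1018],
    [-1, -0.0317, -0.0203, 0.0035, -0.0357, -0.0317, -0.1018],
    [-1, -0.0317, -0.0203, 0.0035, -0.0357, -0.0317, -0.1018],
    [-1, -0.0317, -0.0203, 0.0035, -0.0357, -0.0317, -0.1018],
    [-1, -0.0317, -0.0203, 0.0035, -0.0357, -0.0317, -0.1018],
    [-1, -0.0317, -0.0203, 0.0035, -0.0357, -0.0317, -0.1018],
    [-1, -0.0317, -0.0203, 0.0035, -0.0357, -0.0317, -0.1018],
    [-1, -0.0317, -0.0203, 0.0035, -0.0357, -0.0317, -0.1018],
    [-1, -0.0317, -0.0203, 0.0035, -0.0357, -0.0317, -0.1018],
    [-1, -0.0317, -0.0203, 0.0035, -0.0357, -0.0317, -0.1018],
    [-1, -0.0317, -0.0203, 0.0035, -0.0357, -0.0317, -0.1018],
    [-1, -0.0317, -0.0203, 0.0035, -0.0357, -0.0317, -0.1018],
    [-1, 0, 0, 0, 0, 0, 0],
    [-1, 0, 0, 0, 0, 0, 0],
  ],
)

```text
clock: 11.28
tcp_pos: [0.4291, -0.309, 0.2874]
orientation: [0.298, 0.061, 0.953, 0.016]
wrist_force: [-1.0, 0.6, -5.7]
finger_gap: 0.0223
```

Run:
```python
from h import *
p,r=cur(); pa,Ra=onplug(.06); s=env.get_state(); print(p,s['joint_pos'].round(2),s['wrist_force'].round(2),s['clock'])
rows(p,r,pa,Ra,6)
```

```text
[ 0.42907827 -0.30902393  0.28742521] [-1.05 -0.09 -0.47  0.86  0.51 -2.4 ] [-0.97  0.58 -5.68] 11.275
6 rows [-0.00701, 0.0005, 0.01719] [0.0005, -0.00087, -0.00071] per row mm 18.6 deg 0.07
```

Request:
carry_out(
  steps=[
    [-1, -0.007, 0.0005, 0.0172, 0.0005, -0.0009, -0.0007],
    [-1, -0.007, 0.0005, 0.0172, 0.0005, -0.0009, -0.0007],
    [-1, -0.007, 0.0005, 0.0172, 0.0005, -0.0009, -0.0007],
    [-1, -0.007, 0.0005, 0.0172, 0.0005, -0.0009, -0.0007],
    [-1, -0.007, 0.0005, 0.0172, 0.0005, -0.0009, -0.0007],
    [-1, -0.007, 0.0005, 0.0172, 0.0005, -0.0009, -0.0007],
    [-1, 0, 0, 0, 0, 0, 0],
    [-1, 0, 0, 0, 0, 0, 0],
  ],
)

```text
clock: 12.28
tcp_pos: [0.5229, -0.3117, 0.2287]
orientation: [0.301, 0.058, 0.952, 0.012]
wrist_force: [-0.3, 0.2, -4.9]
finger_gap: 0.0226
```

Run:
```python
from h import *
p,r=cur(); pa,Ra=onplug(.06); s=env.get_state(); print(p,s['joint_pos'].round(2),s['wrist_force'].round(2),s['clock'])
rows(p,r,pa,Ra,1); rows(p,r,onplug(.028)[0],Ra,4)
a=save('scene','s1'); b=save('top','t1')
im=np.zeros((400,800,3),np.uint8)
im[:,:400]=cv2.resize(a['color'][195:295,230:330],(400,400),interpolation=3); im[:,400:]=cv2.resize(b['color'][130:230,345:445],(400,400),interpolation=3)
cv2.imwrite('pics/st1.png',np.clip(im*1.4,0,255).astype(np.uint8)[:,:,::-1])
```

```text
[ 0.52285004 -0.31174364  0.22871615] [-0.88  0.06 -0.49  0.59  0.45 -2.23] [-0.34  0.15 -4.9 ] 12.275
1 rows [0.00129, -0.00042, 0.00134] [-0.00095, 0.00231, 0.00241] per row mm 1.9 deg 0.2
4 rows [0.00033, -0.0001, 0.00834] [-0.00024, 0.00058, 0.0006] per row mm 8.3 deg 0.05
```

View pics/st1.png

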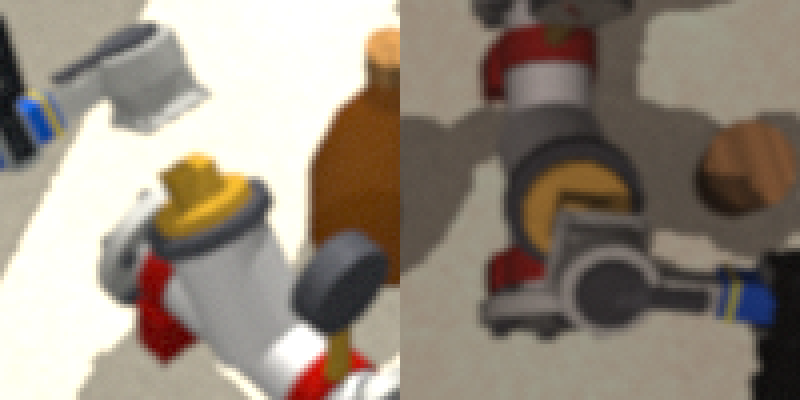

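Run:
```python
from h import *
a=load('s1');b=load('t1');p,r=cur()
D=p+r@[0,.0955,-.017]; H=SEAT+.024*plugF()[:,2]
for n,c in(('s',a),('t',b)): print(n,'drum',proj(c,D).round(1),'head',proj(c,H).round(1),'seat',proj(c,SEAT).round(1))
print('tri drum',tri([ray(a,263,205.5),ray(b,396.75,201.75)]),D)
```

```text
s drum [260.7 203.4] head [275.9 235.9] seat [279.8 244.1]
t drum [396.6 203.1] head [389.3 186.1] seat [387.6 182. ]
tri drum (array([ 0.52793868, -0.2171347 ,  0.24485413]), [np.float64(0.002019115659425446), np.float64(0.0020191156594253617)]) [ 0.5231472  -0.21740945  0.2488476 ]
```

The socket hangs above the plug and matches its axis in both views to about 1-2 px. I'll approach the head.

Request:
carry_out(
  steps=[
    [-1, 0.0003, -0.0001, 0.0083, -0.0002, 0.0006, 0.0006],
    [-1, 0.0003, -0.0001, 0.0083, -0.0002, 0.0006, 0.0006],
    [-1, 0.0003, -0.0001, 0.0083, -0.0002, 0.0006, 0.0006],
    [-1, 0.0003, -0.0001, 0.0083, -0.0002, 0.0006, 0.0006],
    [-1, 0, 0, 0.004, 0, 0, 0],
    [-1, 0, 0, 0.004, 0, 0, 0],
    [-1, 0, 0, 0, 0, 0, 0],
    [-1, 0, 0, 0, 0, 0, 0],
  ],
)

```text
clock: 13.38
tcp_pos: [0.5463, -0.3135, 0.1949]
orientation: [0.301, 0.059, 0.952, 0.013]
wrist_force: [0.5, -0.0, -4.5]
finger_gap: 0.0225
```

```bash
cat > st.py <<'E'
from h import *
s=env.get_state();p,r=cur();F=plugF()
S=p+r@SOCK; print('sock in plug frame mm',(F.T@(S-SEAT)*1e3).round(1),'clock',s['clock'],'gap',s['finger_gap'].round(4))
print('tool F',(r.T@(s['wrist_force']-[0,0,-5.])).round(1),'T',(r.T@s['ft_torque']).round(2))
e=Rn.from_matrix(np.c_[-F[:,0],F[:,1],-F[:,2]].T@r).as_rotvec();print('rot err deg (tool)',np.degrees(e).round(2))
E
python3 st.py
```

```text
Traceback (most recent call last):
  File "st.py", line 3, in <module>
    S=p+r@SOCK; print('sock in plug frame mm',(F.T@(S-SEAT)*1e3).round(1),'clock',s['clock'],'gap',s['finger_gap'].round(4))
                                                                                                   ^^^^^^^^^^^^^^^^^^^^^
AttributeError: 'float' object has no attribute 'round'
```

```bash
sed -i "s/s\['finger_gap'\].round(4)/round(s['finger_gap'],4)/" st.py; python3 st.py
```

```text
sock in plug frame mm [ 1.3 -0.9 20.1] clock 13.375 gap 0.0225
tool F [-0.6  0.1 -0.1] T [ 0.23  1.08 -0.12]
rot err deg (tool) [ 0.06 -0.08 -0.03]
```

Request:
carry_out(
  steps=[
    [-1, 0, 0, 0.003, 0, 0, 0],
    [-1, 0, 0, 0.003, 0, 0, 0],
    [-1, 0, 0, 0, 0, 0, 0],
  ],
)

```text
clock: 13.75
tcp_pos: [0.5494, -0.3133, 0.1892]
orientation: [0.301, 0.059, 0.952, 0.013]
wrist_force: [-0.9, 0.4, -6.3]
finger_gap: 0.0226
```

```bash
python3 st.py
```

```text
sock in plug frame mm [ 0.5 -0.8 13.7] clock 13.75 gap 0.0226
tool F [1.5 0.2 0.6] T [ 0.4   1.34 -0.22]
rot err deg (tool) [ 0.04 -0.02  0.  ]
```

Request:
carry_out(
  steps=[
    [-1, 0, 0, 0.003, 0, 0, 0],
    [-1, 0, 0, 0.003, 0, 0, 0],
    [-1, 0, 0, 0.003, 0, 0, 0],
    [-1, 0, 0, 0, 0, 0, 0],
  ],
)

```text
clock: 14.25
tcp_pos: [0.5547, -0.3132, 0.1818]
orientation: [0.301, 0.059, 0.952, 0.013]
wrist_force: [-1.8, 0.3, -6.8]
finger_gap: 0.0228
```

```bash
python3 st.py
```

```text
sock in plug frame mm [ 0.6 -0.6  4.6] clock 14.25 gap 0.0228
tool F [2.5 0.  0.4] T [ 0.3   1.51 -0.36]
rot err deg (tool) [ 0.02 -0.02 -0.01]
```

Request:
carry_out(
  steps=[
    [-1, 0, 0, 0.002, 0, 0, 0],
    [-1, 0, 0, 0.002, 0, 0, 0],
    [-1, 0, 0, 0.002, 0, 0, 0],
    [-1, 0, 0, 0.001, 0, 0, 0],
    [-1, 0, 0, 0, 0, 0, 0],
  ],
)

```text
clock: 14.88
tcp_pos: [0.5583, -0.3141, 0.1776]
orientation: [0.301, 0.059, 0.952, 0.012]
wrist_force: [-13.2, -0.9, 2.5]
finger_gap: 0.0226
```

```bash
python3 st.py
```

```text
sock in plug frame mm [ 1.3 -1.4 -1.1] clock 14.875 gap 0.0226
tool F [  6.4  -1.8 -13.7] T [-0.49  2.51 -0.51]
rot err deg (tool) [ 0.11 -0.08  0.01]
```

The socket is home, with 14 N axial contact about 1 mm below the estimated seat. I'll start turning about the socket axis and watch the torque.

Request:
carry_out(
  steps=[
    [-1, 0.0005, 0, -0.001, 0, 0, 0],
    [-1, 0.0048, 0.0001, 0, 0, 0, 0.05],
    [-1, 0.0048, 0.0001, 0, 0, 0, 0.05],
    [-1, 0.0048, 0.0001, 0, 0, 0, 0.05],
    [-1, 0.0048, 0.0001, 0, 0, 0, 0.05],
    [-1, 0.0048, 0.0001, 0, 0, 0, 0.05],
    [-1, 0, 0, 0, 0, 0, 0],
  ],
)

```text
clock: 15.75
tcp_pos: [0.5383, -0.3089, 0.1643]
orientation: [0.297, 0.178, 0.937, 0.049]
wrist_force: [-10.3, -2.5, -1.8]
finger_gap: 0.0224
```

```bash
python3 st.py
```

```text
sock in plug frame mm [ 0.5 -2.2 -0.5] clock 15.75 gap 0.0224
tool F [ 5.2 -4.8 -8.5] T [ 0.82  2.18 -0.59]
rot err deg (tool) [ 0.19 -0.09 14.34]
```

```bash
cat >> st.py <<'E'
W=r.T@[0,0,-5.];g=np.cross([0,.04,0],W)
Ft=r.T@(s['wrist_force'])-W; T=r.T@s['ft_torque']-g
print('M about socket axis',round(T[2]+.0955*Ft[0],3),'angle turned',np.radians(np.degrees(e[2])).round(4))
E
python3 st.py
```

```text
sock in plug frame mm [ 0.5 -2.2 -0.5] clock 15.75 gap 0.0224
tool F [ 5.2 -4.8 -8.5] T [ 0.82  2.18 -0.59]
rot err deg (tool) [ 0.19 -0.09 14.34]
M about socket axis 0.012 angle turned 0.2504
```

Request:
carry_out(
  steps=[
    [-1, 0.0048, -0.0004, 0, 0, 0, 0.05],
    [-1, 0.0048, -0.0004, 0, 0, 0, 0.05],
    [-1, 0.0048, 0.0001, 0, 0, 0, 0.05],
    [-1, 0, 0, 0, 0, 0, 0],
  ],
)

```text
clock: 16.25
tcp_pos: [0.5275, -0.3028, 0.1565]
orientation: [0.292, 0.247, 0.921, 0.072]
wrist_force: [-9.6, 0.2, -0.8]
finger_gap: 0.0226
```

```bash
python3 st.py
```

```text
sock in plug frame mm [ 0.  -2.2 -0.5] clock 16.25 gap 0.0226
tool F [ 4.8 -2.6 -8.9] T [ 0.57  2.07 -0.52]
rot err deg (tool) [ 0.07 -0.09 22.93]
M about socket axis 0.044 angle turned 0.4002
```

Request:
carry_out(
  steps=[
    [-1, 0.0048, 0, 0, 0, 0, 0.05],
    [-1, 0.0048, 0, 0, 0, 0, 0.05],
    [-1, 0.0048, 0.0001, 0, 0, 0, 0.05],
  ],
)

```text
clock: 16.62
tcp_pos: [0.5184, -0.2951, 0.15]
orientation: [0.287, 0.315, 0.9, 0.094]
wrist_force: [-6.4, -0.7, -0.8]
finger_gap: 0.0228
```

```bash
python3 st.py
python3 - <<'E'
from h import *
save('top','t2'); save('scene','s2')
E
```

```text
sock in plug frame mm [ 0.7 -2.4 -0.4] clock 16.625 gap 0.0228
tool F [ 1.7 -2.4 -7.1] T [ 0.73  1.48 -1.76]
rot err deg (tool) [ 0.05 -0.19 31.44]
M about socket axis -1.508 angle turned 0.5488
```

Request:
carry_out(
  steps=[
    [-1, 0.0048, 0, 0, 0, 0, 0.05],
    [-1, 0.0048, 0, 0, 0, 0, 0.05],
    [-1, 0.0048, 0.0001, 0, 0, 0, 0.05],
  ],
)

```text
clock: 17.1
tcp_pos: [0.5094, -0.2852, 0.1435]
orientation: [0.279, 0.381, 0.874, 0.115]
wrist_force: [-8.0, 0.7, -0.7]
finger_gap: 0.0226
```

```bash
python3 st.py
```

```text
sock in plug frame mm [ 0.1 -2.3 -0.5] clock 17.1 gap 0.0226
tool F [ 3.2 -2.6 -8.1] T [ 1.01  1.77 -1.24]
rot err deg (tool) [ 4.000e-02 -1.500e-01  4.004e+01]
M about socket axis -0.856 angle turned 0.6989
```

The torque reached about 1.5 N m at 0.549 and has now fallen to 0.86 at 0.699, which looks like the break-over. I'll stop turning and verify.

```bash
python3 st.py
python3 - <<'E'
from h import *
a=save('scene','s3');b=save('top','t3'); b2=load('t1'); p,r=cur()
u=proj(a,p+r@[0,.0955,0]);v=proj(b,p+r@[0,.0955,0]);print(u,v)
a2=load('s2')
im=np.zeros((600,800,3),np.uint8)
for i,(c,q) in enumerate(((a,u),(b,v))):
    x,y=int(q[0]-20),int(q[1]-30)
    im[:,400*i:400*i+400]=cv2.resize(c['color'][y:y+60,x:x+40],(400,600),interpolation=3);print(x,y)
cv2.imwrite('pics/k.png',np.clip(im*1.5,0,255).astype(np.uint8)[:,:,::-1])
E
python3 st.py
```

```text
sock in plug frame mm [ 0.1 -2.3 -0.5] clock 17.1 gap 0.0226
tool F [ 3.2 -2.6 -8.1] T [ 1.01  1.77 -1.24]
rot err deg (tool) [ 4.000e-02 -1.500e-01  4.004e+01]
M about socket axis -0.856 angle turned 0.6989
[273.00063102 231.62915651] [391.07313022 188.71758519]
253 201
371 158
sock in plug frame mm [-0.2 -2.1 -0.5] clock 17.2 gap 0.0225
tool F [ 4.2 -2.1 -8.7] T [ 0.94  1.78 -0.87]
rot err deg (tool) [ 2.000e-02 -1.200e-01  4.006e+01]
M about socket axis -0.384 angle turned 0.6992
```

View pics/k.png

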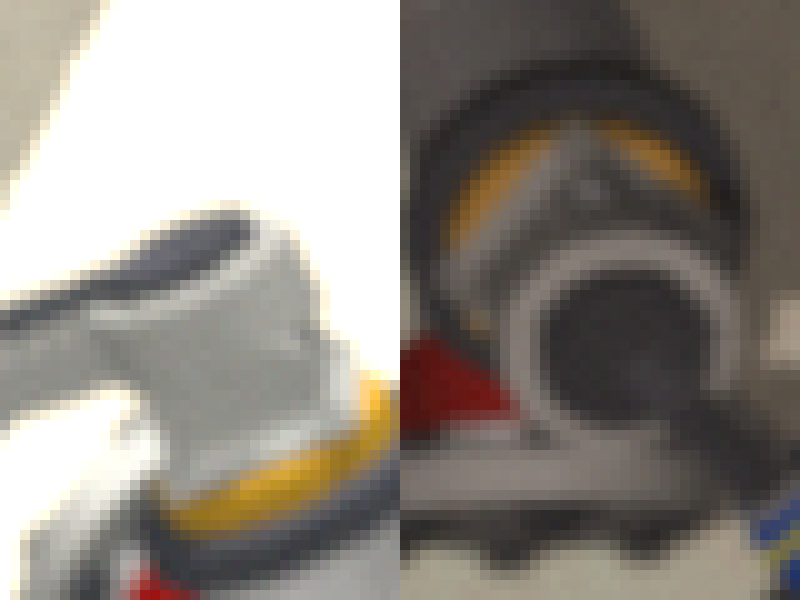

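The top crop shows the socket's square base with its upper corner at about (580,130) and left corner at about (440,275). I'll compare that with the model for several head angles.

```bash
python3 - <<'E'
from h import *
a=load('s3');b=load('t3'); p,r=cur(); S=p+r@SOCK
for h in (0,.15):
  F=plugF(-6.1-40.06+np.degrees(h))
  for hs,z in((.0265,.0),(.0265,.008)):
    k=[S+F@[x,y,z] for x,y in((hs,hs),(-hs,hs),(-hs,-hs),(hs,-hs))]
    print('kink',h,z,'top',[((proj(b,q)-[371,158]+.5)*10+[400,0]).round().astype(int).tolist() for q in k],'scene',[((proj(a,q)-[253,201]+.5)*10).round().astype(int).tolist() for q in k])
s=env.get_state();print(s['clock'])
E
python3 st.py
# before/after turn comparison image: edge direction by Canny on the socket base in t2,t3
python3 - <<'E'
from h import *
for n in('t2','t3'):
    g=cv2.cvtColor(load(n)['color'],cv2.COLOR_RGB2GRAY)[160:200,365:410]
    g=cv2.resize(g,None,fx=8,fy=8,interpolation=cv2.INTER_CUBIC)
    L=cv2.createLineSegmentDetector().detect(g)[0][:,0]
    for l in L:
        if np.hypot(l[2]-l[0],l[3]-l[1])>50: print(n,(l/8+[365,160]*2).round(1),round(np.degrees(np.arctan2(l[3]-l[1],l[2]-l[0])),1))
E
```

```text
kink 0 0.0 top [[595, 99], [422, 243], [563, 387], [735, 248]] scene [[344, 456], [380, 366], [194, 429], [150, 520]]
kink 0 0.008 top [[600, 112], [427, 256], [569, 401], [742, 262]] scene [[330, 428], [367, 339], [181, 402], [137, 493]]
kink 0.15 0.0 top [[571, 101], [422, 264], [587, 386], [736, 226]] scene [[360, 444], [367, 365], [178, 440], [163, 522]]
kink 0.15 0.008 top [[576, 114], [427, 278], [592, 400], [743, 240]] scene [[347, 416], [355, 338], [165, 413], [149, 494]]
17.2
sock in plug frame mm [-0.2 -2.1 -0.5] clock 17.2 gap 0.0225
tool F [ 4.2 -2.1 -8.7] T [ 0.94  1.78 -0.87]
rot err deg (tool) [ 2.000e-02 -1.200e-01  4.006e+01]
M about socket axis -0.384 angle turned 0.6992
```

Run:
```python
from h import *
def run(x,y,pts):
    A,B=[cv2.cvtColor(load(n)['color'],cv2.COLOR_RGB2GRAY) for n in(x,y)]
    P=np.float32(pts).reshape(-1,1,2)
    Q,st,er=cv2.calcOpticalFlowPyrLK(A,B,P,None,winSize=(9,9),maxLevel=1)
    print(x,y,[( (q-p).round(2).tolist(),round(float(e),1)) for p,q,e in zip(P[:,0],Q[:,0],er[:,0])])
run('t2','t3',[(388.5,171),(375.5,185),(382,177),(397,174),(404,196)])
run('s2','s3',[(271,249),(288.5,236),(280,245),(285,222),(258,231)])
im=np.zeros((560,800,3),np.uint8)
for i,n in enumerate(('t2','t3')):im[:,400*i:400*i+400]=cv2.resize(load(n)['color'][158:214,371:411],(400,560),interpolation=cv2.INTER_CUBIC)
cv2.imwrite('pics/k2.png',np.clip(im*1.8,0,255).astype(np.uint8)[:,:,::-1])
```

```text
t2 t3 [([-0.17000000178813934, -0.07999999821186066], 0.8), ([-0.0, 0.019999999552965164], 0.7), ([-0.2800000011920929, 0.3400000035762787], 1.2), ([0.23999999463558197, 0.12999999523162842], 1.3), ([-0.11999999731779099, 1.25], 4.0)]
s2 s3 [([0.0, -0.05000000074505806], 1.0), ([-0.019999999552965164, 0.009999999776482582], 0.9), ([0.03999999910593033, -0.029999999329447746], 1.0), ([0.05999999865889549, 0.07000000029802322], 0.8), ([-0.09000000357627869, -0.6000000238418579], 4.2)]
```

View pics/k2.png

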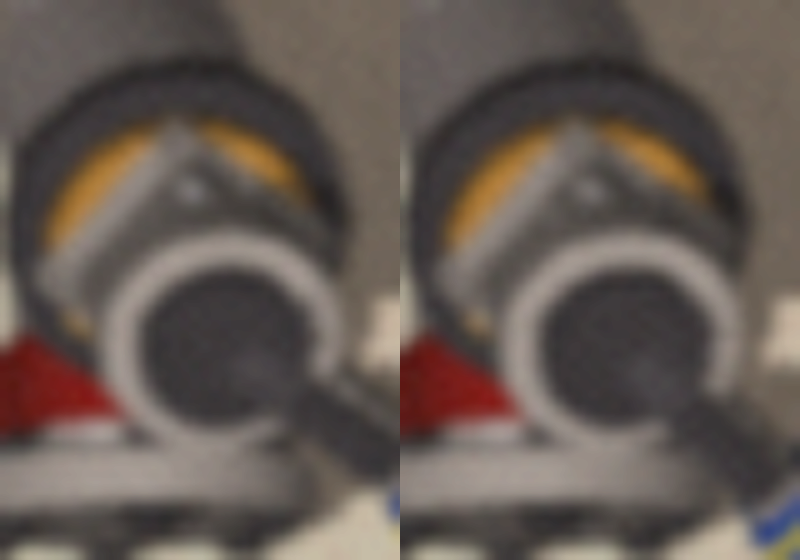

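The head did not move between the two views while the handle swung about 0.15 rad, so it has clicked with a kink of about 0.15-0.18. I'll back off slightly to unload, then lift off along the axis.

Request:
carry_out(
  steps=[
    [-1, -0.0015, 0, -0.001, 0, 0, -0.015],
    [-1, 0, 0, -0.003, 0, 0, 0],
    [-1, 0, 0, -0.005, 0, 0, 0],
    [-1, 0, 0, -0.005, 0, 0, 0],
    [-1, 0, 0, 0, 0, 0, 0],
  ],
)

```text
clock: 17.82
tcp_pos: [0.5022, -0.2856, 0.1551]
orientation: [0.279, 0.375, 0.877, 0.114]
wrist_force: [-1.6, 3.4, -5.6]
finger_gap: 0.0226
```

```bash
python3 st.py
```

```text
sock in plug frame mm [-0.2 -1.8 13.3] clock 17.825 gap 0.0226
tool F [ 3.6  1.2 -0.5] T [ 0.4   1.64 -0.51]
rot err deg (tool) [-3.000e-02 -8.000e-02  3.922e+01]
M about socket axis -0.092 angle turned 0.6845
```

Run:
```python
from h import *
p,r=cur(); a=p+r@[0,0,-.05]; b=np.array([.40,-.25,.27])
print('shift after lift',(r.T@(b-a)).round(4)); w=np.array([.40,.17,.25]); rows(b,r,w,down(88.4),12)
```

```text
shift after lift [ 0.0368  0.0109 -0.1031]
12 rows [0.03327, 0.01353, -0.0015] [0.04852, 0.01966, 0.06374] per row mm 36.0 deg 4.73
```

Request:
carry_out(
  steps=[
    [-1, 0, 0, -0.01, 0, 0, 0],
    [-1, 0, 0, -0.01, 0, 0, 0],
    [-1, 0, 0, -0.015, 0, 0, 0],
    [-1, 0, 0, -0.015, 0, 0, 0],
    [-1, 0.0092, 0.0027, -0.0258, 0, 0, 0],
    [-1, 0.0092, 0.0027, -0.0258, 0, 0, 0],
    [-1, 0.0092, 0.0027, -0.0258, 0, 0, 0],
    [-1, 0.0092, 0.0027, -0.0258, 0, 0, 0],
    [-1, 0.0333, 0.0135, -0.0015, 0.0485, 0.0197, 0.0637],
    [-1, 0.0333, 0.0135, -0.0015, 0.0485, 0.0197, 0.0637],
    [-1, 0.0333, 0.0135, -0.0015, 0.0485, 0.0197, 0.0637],
    [-1, 0.0333, 0.0135, -0.0015, 0.0485, 0.0197, 0.0637],
    [-1, 0.0333, 0.0135, -0.0015, 0.0485, 0.0197, 0.0637],
    [-1, 0.0333, 0.0135, -0.0015, 0.0485, 0.0197, 0.0637],
    [-1, 0.0333, 0.0135, -0.0015, 0.0485, 0.0197, 0.0637],
    [-1, 0.0333, 0.0135, -0.0015, 0.0485, 0.0197, 0.0637],
    [-1, 0.0333, 0.0135, -0.0015, 0.0485, 0.0197, 0.0637],
    [-1, 0.0333, 0.0135, -0.0015, 0.0485, 0.0197, 0.0637],
    [-1, 0.0333, 0.0135, -0.0015, 0.0485, 0.0197, 0.0637],
    [-1, 0.0333, 0.0135, -0.0015, 0.0485, 0.0197, 0.0637],
  ],
)

```text
clock: 20.32
tcp_pos: [0.4011, 0.1713, 0.2509]
orientation: [-0.0, 0.718, 0.696, 0.002]
wrist_force: [0.5, -0.7, -3.9]
finger_gap: 0.0224
```

Request:
carry_out(
  steps=[
    [-1, 0, 0, 0, 0, 0, 0],
    [-1, 0, 0, 0, 0, 0, 0],
  ],
)

```text
clock: 20.58
tcp_pos: [0.4, 0.1695, 0.2499]
orientation: [0.0, 0.717, 0.697, 0.0]
wrist_force: [-1.0, -1.0, -4.4]
finger_gap: 0.0225
```

Run:
```python
from h import *
p,r=cur(); s=env.get_state(); print(p,s['wrist_force'],s['clock'],s['finger_gap'])
t=np.array([.4775,.1798,.10]); rows(p,r,t,down(88.4),6)
a=save('scene','s4');b=save('top','t4')
im=np.zeros((600,800,3),np.uint8)
im[:,:400]=cv2.resize(b['color'][110:270,325:445][:, :],(400,600),interpolation=cv2.INTER_CUBIC)
im[:400,400:]=cv2.resize(a['color'][195:325,230:360],(400,400),interpolation=cv2.INTER_CUBIC)
cv2.imwrite('pics/chk.png',np.clip(im*1.4,0,255).astype(np.uint8)[:,:,::-1])
```

```text
[0.4000113  0.169498   0.24992124] [-0.95747608 -1.01663541 -4.43621575] 20.575 0.022532471041492714
6 rows [0.00207, 0.01285, 0.02499] [0.00016, -5e-05, -2e-05] per row mm 28.2 deg 0.01
```

Request:
carry_out(
  steps=[
    [-1, 0.0021, 0.0129, 0.025, 0, 0, 0],
    [-1, 0.0021, 0.0129, 0.025, 0, 0, 0],
    [-1, 0.0021, 0.0129, 0.025, 0, 0, 0],
    [-1, 0.0021, 0.0129, 0.025, 0, 0, 0],
    [-1, 0.0021, 0.0129, 0.025, 0, 0, 0],
    [-1, 0.0021, 0.0129, 0.025, 0, 0, 0],
    [-1, 0, 0, 0, 0, 0, 0],
    [-1, 0, 0, 0, 0, 0, 0],
  ],
)

```text
clock: 21.68
tcp_pos: [0.4771, 0.1797, 0.1003]
orientation: [0.0, 0.717, 0.697, -0.0]
wrist_force: [0.6, 0.2, -5.1]
finger_gap: 0.0227
```

Run:
```python
from h import *
p,r=cur(); rows(p,r,np.array([.4775,.1798,.0625]),down(88.4),1)
```

```text
1 rows [0.00016, 0.00037, 0.03782] [2e-05, 0.00011, -0.00072] per row mm 37.8 deg 0.04
```

Request:
carry_out(
  steps=[
    [-1, 0, 0, 0.01, 0, 0, 0],
    [-1, 0, 0, 0.01, 0, 0, 0],
    [-1, 0, 0, 0.01, 0, 0, 0],
    [-1, 0, 0, 0.005, 0, 0, 0],
    [-1, 0, 0, 0.0025, 0, 0, 0],
    [-1, 0, 0, 0, 0, 0, 0],
    [-1, 0, 0, 0, 0, 0, 0],
  ],
)

```text
clock: 22.55
tcp_pos: [0.4776, 0.1802, 0.0621]
orientation: [0.0, 0.717, 0.697, 0.0]
wrist_force: [-0.7, -0.5, -3.4]
finger_gap: 0.0228
```

Run:
```python
from h import *
s=env.get_state(); print(s['tcp_pos'],s['wrist_force'],s['ft_torque'])
```

```text
[0.47763364 0.18019891 0.06206954] [-0.70435647 -0.48661032 -3.39956938] [-0.03382219  0.17318375 -0.03563095]
```

Request:
carry_out(
  steps=[
    [-1, 0, 0, 0.0007, 0, 0, 0],
    [-1, 0, 0, 0, 0, 0, 0],
    [-0.3, 0, 0, 0, 0, 0, 0],
    [0, 0, 0, 0, 0, 0, 0],
    [0.5, 0, 0, 0, 0, 0, 0],
    [1, 0, 0, 0, 0, 0, 0],
    [1, 0, 0, 0, 0, 0, 0],
    [1, 0, 0, 0, 0, 0, 0],
    [1, 0, 0, -0.01, 0, 0, 0],
    [1, 0, 0, -0.02, 0, 0, 0],
    [1, 0, 0, -0.03, 0, 0, 0],
    [1, 0, 0, -0.03, 0, 0, 0],
    [1, 0, -0.02, -0.04, 0, 0, 0],
    [1, 0, -0.03, -0.04, 0, 0, 0],
    [1, 0, 0, 0, 0, 0, 0],
    [1, 0, 0, 0, 0, 0, 0],
  ],
)

```text
clock: 24.55
tcp_pos: [0.4277, 0.1816, 0.2314]
orientation: [0.0, 0.717, 0.697, 0.0]
wrist_force: [0.4, 0.4, 0.9]
finger_gap: 0.0855
```

Run:
```python
from h import *
s=env.get_state(); print(s['tcp_pos'],s['wrist_force'],s['finger_gap'],s['clock'])
c=save('wrist','w6');a=save('scene','s5');b=save('top','t5')
im=np.zeros((600,800,3),np.uint8)
im[:,:400]=cv2.resize(c['color'][:,187:453],(400,600),interpolation=3)
im[:300,400:]=cv2.resize(a['color'][140:335,170:430],(400,300),interpolation=3)
im[300:,400:]=cv2.resize(b['color'][100:280,190:430],(400,300),interpolation=3)
cv2.imwrite('pics/fin.png',np.clip(im*1.4,0,255).astype(np.uint8)[:,:,::-1])
```

```text
[0.42770253 0.1815779  0.23143686] [0.44297843 0.39131638 0.88800854] 0.0855082205749071 24.55
```

View pics/fin.png

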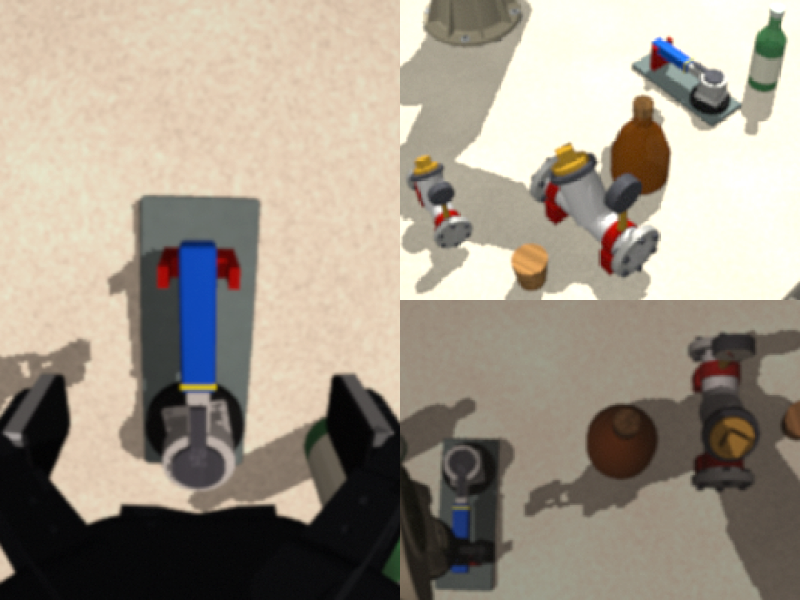

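The wrench lies in the cradle at (200,240-390) with its socket on the pad and the head visibly kinked. The flask, bottle and bung stand where they were, and the gripper is clear.

```bash
python3 -c "
from workcell import env
print(env.hand_in())"
```

```text
the job is handed in; nothing more can be done
None
```

I took the wrench from its stand, set it fully onto the larger strainer's plug and tightened clockwise until it clicked. I then lifted it off along the plug's axis, laid it back in its stand and handed the job in at about 24.7 s of the 64 s allowed. The hand-in gives no verdict.

**Tightening:** the torque rose to about 1.5 N m after roughly 0.55 rad of turn, then fell to about 0.86 N m. I stopped at about 0.70 rad. I noticed the click one 0.15 rad chunk after the peak rather than at the peak. Pictures before and after that chunk show the head standing still while the handle swung about 0.15 rad. From that I put the kink at about 0.15–0.18, under the 0.24 limit; nothing measures it directly.

**Plug:** I backed the handle off about 0.015 rad to unload it, which is less than the socket's play, so the plug should not have loosened. I did not measure its angle again afterwards.

**Stand and bystanders:** the last picture shows the wrench in the red cradle with its socket on the pad. I released it within 1 mm of the pose where I first gripped it. By eye the flask, bottle and bung are where they were, and the gripper is clear.

**Disagreements:**
- The cameras differed by up to about 6 mm on the wrench's sideways position.
- The socket settled about 2 mm off my fitted plug centre and bottomed about 1 mm lower than I expected. The flared mouth and the arm's give absorbed this, with forces under 15 N.

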